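# Shut the left-open drawer so the interlock frees the next one, and put the timer away

## Robot

A 7-joint arm with a two-finger parallel gripper is mounted at the origin on a cart in front of the work surface, level with it; the furniture and walls round the work are solid. World frame = base frame: x ahead of the robot, y to its left, z up, the work surface at z = 0. Lengths are in mm, angles in degrees, forces in N, time in s.
With the tool pointing down it reaches from about 425 to 1025 mm from the base axis. Payload 9.4 kg.
Tool frame: the origin (TCP) lies on the centre line of the jaws, within the pads' length; the fingertips stand 11 mm ahead of it and the grasp point (between the pads) lies 8 mm behind it; z points along the fingers, y is the line along which they close (so a half turn about z gives the same grasp; the last joint's range is limited). The gripper opens to 93 mm and grips with 3 to 60 N. Pads are 15 mm wide; open, the fingers measure 128 mm over their backs; the gripper's body (75 mm by 188 mm) begins 65 mm behind the grasp point.
Start: joints at [-68.509, 34.337, -0.143, 91.639, 0.103, 54.024, -4.572], TCP at [316.528, 652.253, 229.618] pointing down, gripper open.
Joint ranges: [-147.43, 147.43], [-19.82, 112.94], [-74.19, 73.91], [6.32, 146.72], [-59.91, 239.91], [6.04, 106.73], [-150.56, 150.56]. Speed limits (degrees/s): [127.2, 127.2, 172.46, 172.46, 180, 180, 180].

## Interface

Orientations are given as a 3x3 rotation matrix whose columns are the frame's x, y, z axes.
In Python, from bench import ctrl, viewer, hand_in gives the robot as it stands.
- The arm moves only by the tool carry_out, never from a script. Its argument "deltas" is one flat list of numbers, 7 for each row, row after row: the shift along the world's x, y, z in cm, then the turn, a rotation vector about the world's x, y, z in degrees, then the closure, from 0 (fully open) to 1 (shut). A call has 1 to 12 rows; each row shifts and turns the commanded pose from where the row before left it; what a row does not reach is not made up. A row lasts 1/8 s, in which the tool goes at most 62.5 mm and 10.7 degrees, less where a joint would pass 70% of its speed; a pose out of reach is approached as far as the arm can. A call with a gripper value outside its range is refused whole. The fingers move at their own pace and stop on an object; "newtons" is the grip in N (left out, the last holds). Time passes only in rows, so rows that do not move let the fingers close. It gives the time, the measured TCP pose, the force, the opening and the grip force at its end, in the units of the state.
- ctrl.get_state(): the state, without advancing time (a new reading comes with each control period).
- viewer.capture(name): name is "side" or "top"; returns a dict with "image" (420x560x3 uint8, blue, green, red), "range_z" (420x560 float32, mm along the optical axis (not along the pixel's ray), 0 where there is no reading), "mtx" (3x3 intrinsics, pixels), "dist" ([k1, k2, p1, p2, k3] as OpenCV has them; the pictures are not rectified), "R" (3x3) and "t" (3): a world point X has camera coordinates R X + t. Camera axes: x right, y down, z forward; pixel columns grow to the right and rows downward; lengths in mm; the calibration is good to about 2 mm. A picture is of the moment at which its call begins.
- hand_in(): hands the job in; it is judged then, once.
The state is a dict: "time": time; "qpos": joint angles; "joint_velocities": joint speeds; "joint_torque": joint torques, N m; "eef_pos": TCP position; "ee_rot": TCP orientation; "contact_force": force on the tool from outside, world axes, zero at the start; "moment": the same for the moment, N m; "grip_width": finger opening in mm; "gripper_force": force on a finger pad.
Only numpy, scipy, OpenCV 4.12 (cv2) and the standard library are available. Lean on these libraries where they do the work, as an engineer would, in place of code of your own. Each camera call takes 0.05 s, during which the arm holds its last target. There are 200 camera calls.

## Task

The blue drawer of the bench chest was left standing open, and its interlock lets only one drawer out at a time. Push the blue drawer fully home without slamming it, then pull the yellow drawer well out, lay the magenta timer flat on the floor of its front compartment (set down, not dropped) and leave the yellow drawer standing open. Leave everything else where it is.

Things in the scene. Friction and masses are not known exactly. Their poses are not given: they have to be found in the camera images.
- chest: Light-grey bench chest, 334 wide (y) x 170 deep (x) x 180 mm high, fixed. Origin: centre of its underside; x points from its front to its back (drawers open towards -x), z up. Upper row: a blue-fronted and a yellow-fronted drawer (which is left varies), centred 81.5 mm either side of the middle. The wide grey drawer below is locked. Low lab ware (35 mm) stands fixed on the rear of the top.
- drawer_blue (a joint): How far the blue drawer is out, m: 0 = fully home, 0.115 = fully out; starts 0.06 to 0.10. It slides along the chest's -x with about 1.5 N of friction and stays where it is left; with 2 N more around 25 to 10 mm from home, where the interlock lets go. Two petri dishes are fixed inside.
- drawer_yellow (a joint): How far the yellow drawer is out, m: 0 = fully home (its start), 0.115 = fully out. While the blue drawer is out the interlock stops it after 2 mm, however hard it is pulled; once blue is within about 8 mm of home it is free. Opening takes about 6 N over the first 25 mm, then about 2 N; it stays where it is left.
- lock_bar (a joint): The interlock's spring-loaded bar inside the chest, m: 0.009 = one drawer is out and the other is locked; 0 = all home, either can be opened. Only the drawers move it. A small red pin on its end stands 9 mm further out of the chest's left side while a drawer is out.
- blue_handle (a point): Middle of the blue drawer's handle, 146 mm above the bench; moves with the drawer, axes as the chest's. A level round steel bar, 10 mm thick, 90 mm between its two legs, parallel to the front; its axis is 36 mm before the front panel's outer face (31 mm clear gap, open above and below). Panel: 159 wide, 76 high, its top edge 28 mm above the bar's axis. The chest's top is 34 mm above the axis.
- yellow_handle (a point): Middle of the yellow drawer's handle, the same bar on the same front panel as the blue one's.
- yellow_floor (a point): Centre of the floor of the yellow drawer's front compartment, 110 mm above the bench, 102 mm behind the handle's axis; moves with the drawer, axes as the chest's. The compartment is 105 long (chest x) x 139 wide inside; side walls 50, rear divider 34, front panel 63 mm high over the floor. With the drawer home it lies inside the chest.
- timer: Round magenta timer with a grey face, 62 mm in diameter, straight-sided to 18 mm, 22 mm high over all, 60 g, lying flat face up on the bench to the left of the chest. Origin: centre of its underside, z up.
- white_bottle: White reagent bottle with a red cap, 52 mm in diameter, 105 mm high, standing loose. Origin: centre of its underside. Leave it.
- calculator: Grey desk calculator, 127 x 93 x 13 mm, lying loose on the bench before the chest. Origin: centre of its underside. Leave it.
- label_roll: White roll of labels, 72 mm in diameter, 30 mm high, lying loose on the bench before the chest. Origin: centre of its underside. Leave it.

How it is judged (in metres and radians):
On the way, in this order (a step that is already met when the one before it is completed fails the run):
1. the blue drawer is fully home (within 4 mm) (value of joint each of drawer_blue, drawer_yellow below 0.004 m), for 0.2 s.
2. the yellow drawer is out by more than 80 mm while the blue one stays home (value of joint drawer_yellow above 0.08 m and value of joint drawer_blue below 0.004 m), for 0.2 s.
At the end, for the whole second after the job is handed in: The blue drawer is home (within 4 mm), the yellow drawer is out by more than 80 mm, and the timer lies flat (within 7 degrees), face up and at rest, on the floor of the yellow drawer's front compartment (within 30 mm along and 45 mm across of its centre, underside within 6 mm of the floor) (all of step 2 and x of timer in the frame of yellow_floor between -0.03 and 0.03 m and y of timer in the frame of yellow_floor between -0.045 and 0.045 m and z of timer in the frame of yellow_floor between -0.004 and 0.006 m and angle between timer's own z axis and vertical below 0.12 rad and linear speed of timer below 0.02 m/s); the robot touches nothing.
It fails at once if a drawer is slammed: it moves home faster than 0.4 m/s (velocity of joint any of drawer_blue, drawer_yellow below -0.4 m/s).
It fails at once if the timer is dropped: it falls free at more than 0.8 m/s (about 30 mm of fall) (linear speed of timer above 0.8 m/s and not (contact force between the fingers and timer above 0.05 N)).
It fails at once if the white bottle, the calculator or the label roll is shifted by more than 20 mm (distance of any of white_bottle, calculator, label_roll from where it was at the start of the episode above 0.02 m).
It also fails if it takes over 67 s, if anything falls off the work surface, if the arm or the gripper's body presses on something with over 40 N, if the wrist force passes 120 N, or if a joint passes its speed limit or range.

## Working session

There is one attempt and no reset: what is moved stays moved. The work goes in short steps, Python scripts to look and compute and a tool call to move; the robot and the scene stay as the last step left them, time stands still between calls to the robot, and variables do not carry over. Pictures are saved under pics/ and viewed, at most 10 in all, crops included, and the job is handed in when it is done.

Besides the shell and the picture viewer there is one more tool, called after "Request:" as name(argument=value, ...) on one line, values as JSON. carry_out: Moves the arm, as the interface text tells. Its arguments: {"type":"object","properties":{"deltas":{"type":"array"},"newtons":{"type":"number"}},"required":["deltas"]}

```bash
mkdir -p pics; ls; python3 - <<'E'
from bench import ctrl, viewer
import cv2, numpy as np, pickle
s=ctrl.get_state(); print({k:np.round(v,3).tolist() for k,v in s.items()})
for n in("side","top"):
    c=viewer.capture(n); pickle.dump(c,open(f"{n}0.pkl","wb")); cv2.imwrite(f"pics/{n}0.png",c["image"])
    print(n,np.round(c["mtx"],1).tolist(),c["dist"],np.round(c["R"],3).tolist(),c["t"],"cam pos",-c["R"].T@c["t"])
E
```

```text
pics
{'time': 0.0, 'qpos': [-68.509, 34.384, -0.145, 91.681, 0.104, 54.024, -4.574], 'joint_velocities': [0.031, 0.06, 0.062, 0.002, -0.041, -0.135, 0.069], 'joint_torque': [0.001, -76.506, 1.497, -25.236, -0.052, 0.017, 0.0], 'eef_pos': [316.328, 651.821, 228.767], 'ee_rot': [[-0.9, 0.437, -0.001], [0.437, 0.9, -0.001], [-0.0, -0.002, -1.0]], 'contact_force': [-0.006, 0.323, -0.862], 'moment': [0.028, -0.031, -0.01], 'gripper_force': 0.0, 'grip_width': 92.903}
side [[430.5, 0.0, 276.7], [0.0, 430.5, 214.6], [0.0, 0.0, 1.0]] [-0.12584581  0.          0.          0.          0.        ] [[0.99, -0.141, -0.022], [-0.092, -0.513, -0.853], [0.109, 0.846, -0.521]] [-486.18153971  226.52123774  885.09664869] cam pos [ 405.88090748 -701.41187643  643.70995547]
top [[458.0, 0.0, 274.4], [0.0, 458.0, 210.4], [0.0, 0.0, 1.0]] [0.03265942 0.         0.         0.         0.        ] [[0.022, -1.0, 0.017], [-0.983, -0.024, -0.184], [0.184, -0.012, -0.983]] [ 125.32047953  511.45602725 1105.16684585] cam pos [ 296.00871715  151.3126293  1178.20608348]
```

View pics/side0.png

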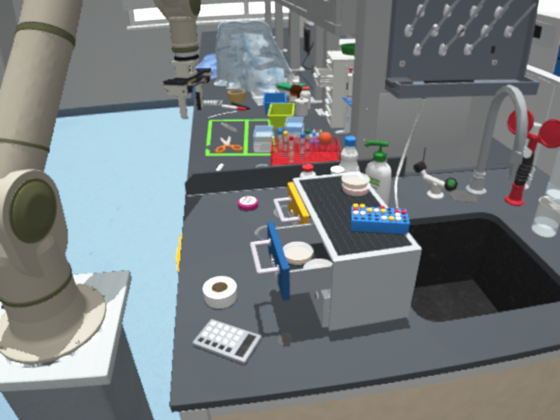

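View pics/top0.png

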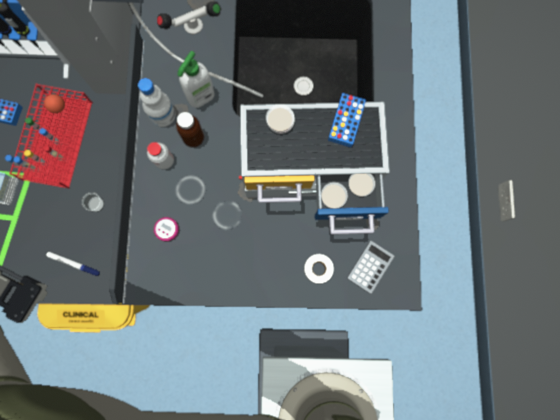

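The side view shows the blue drawer open (panel 278,258; handle 262,255), the yellow drawer home (298,200) and the timer at (248,202). In the top view the timer is at (166,229), the yellow handle at (279,197), the blue handle at (352,230), the roll at (319,268), the calculator at (371,267) and the bottle at (158,155).

```bash
cat > h.py <<'E'
import cv2, numpy as np, pickle
from bench import ctrl, viewer
def cam(n):
    c=viewer.capture(n); return c
def ray(c,px,z):
    u=cv2.undistortPoints(np.float64(px).reshape(-1,1,2),c["mtx"],c["dist"])[:,0]
    d=np.c_[u,np.ones(len(u))]@c["R"]; o=-c["R"].T@c["t"]
    return o+d*((z-o[2])/d[:,2])[:,None]
def cloud(c):
    h,w=c["range_z"].shape; v,u=np.mgrid[:h,:w]
    p=cv2.undistortPoints(np.float64(np.c_[u.ravel(),v.ravel()])[:,None],c["mtx"],c["dist"])[:,0]
    P=np.c_[p,np.ones(len(p))]*c["range_z"].reshape(-1,1)
    return ((P-c["t"])@c["R"]).reshape(h,w,3)
def hsv(c): return cv2.cvtColor(c["image"],cv2.COLOR_BGR2HSV)
def blobs(m,amin=20):
    n,l,s,ce=cv2.connectedComponentsWithStats(m.astype(np.uint8)); return [(l==i,s[i],ce[i]) for i in range(1,n) if s[i,4]>=amin]
E
python3 - <<'E'
from h import *
for n in("top","side"):
    c=pickle.load(open(n+"0.pkl","rb")); W=cloud(c); H=hsv(c); z=W[...,2]
    reg=(W[...,0]>400)&(W[...,0]<1000)&(abs(W[...,1])<500)
    print(n,"bench z",np.median(z[reg&(abs(z)<15)]))
    def rep(nm,m,amin=20):
        for b,s,ce in blobs(m,amin):
            P=W[b]; r=cv2.minAreaRect(np.float32(P[:,:2]))
            print(nm,s[4],ce.round(1),"med",np.median(P,0).round(1),"rect",np.round(r[0],1),np.round(r[1],1),round(r[2],1),"z",np.percentile(z[b],[5,95]).round(1))
    rep("mag",(H[...,0]>155)&(H[...,0]<172)&(H[...,1]>120)&reg)
    rep("yel",(H[...,0]>20)&(H[...,0]<32)&(H[...,1]>150)&reg&(z>60))
    rep("blu",(H[...,0]>100)&(H[...,0]<120)&(H[...,1]>150)&reg&(z>60))
    rep("top180",reg&(z>172)&(z<188),300)
    rep("z146",reg&(z>135)&(z<158)&(H[...,1]<70),40)
    rep("low",reg&(z>7)&(z<40),40)
    rep("mid",reg&(z>40)&(z<130),40)
E
```

```text
top bench z -0.9067305039733793
mag 129 [167.8 229.8] med [454.  402.6  15.8] rect [460.5 414. ] [60.4 63.5] 4.8 z [ 9.6 19. ]
yel 47 [265.9 177. ] med [560.9 159.4 173.1] rect [560.6 160.4] [ 4.2 92.9] 3.1 z [170.6 176.2]
yel 39 [298.7 176.3] med [564.7  89.2 173.4] rect [564.3  81.3] [ 3.5 56.8] 2.3 z [170.9 176.1]
yel 236 [279.5 183. ] med [551.6 129.5 161.8] rect [551.8 129.7] [  4.  153.9] 3.0 z [125.2 174.5]
blu 177 [145.5  85.7] med [769.5 443.5 180. ] rect [771.9 445.3] [32.1 29.5] 43.1 z [166.3 183.3]
blu 501 [345.4 123.9] med [678.  -17.6 204.8] rect [691.9 -20.7] [ 58.5 111.1] 74.0 z [191.6 208. ]
blu 400 [354.2 212. ] med [486.7 -46.1 171.9] rect [488.1 -35.4] [ 14.1 155.9] 2.8 z [132.3 175.6]
top180 8877 [310.7 144. ] med [634.2  64.1 179.9] rect [646.6  52.7] [185.8 333.4] 2.8 z [175.8 183.1]
z146 132 [194.2  74.8] med [816.5 337.9 139.1] rect [825.2 340. ] [31.1 51.1] 38.3 z [135.8 153.8]
z146 157 [150.7  95.1] med [761.3 436.1 141.3] rect [767.4 443. ] [36.9 47. ] 24.4 z [135.7 149.7]
z146 119 [380.  187.8] med [ 548.9 -103.9  150.1] rect [ 544.9 -108.3] [14.2 80. ] 8
[... 4064 characters left out ...]
 [ 84.8 126.3]
mid 66 [416.8 167.4] med [993.4 425.5  72.7] rect [992.9 429.9] [13.6 37.6] 1.0 z [59.2 84.5]
mid 154 [307.  170.8] med [642.9 422.4  91.3] rect [646.3 429.3] [45.3 38.6] 29.3 z [ 76.9 104.6]
mid 557 [379.7 181. ] med [829.2 313.4  98.4] rect [822.7 326.4] [43.3 73.5] 57.8 z [ 51.8 127.2]
mid 74 [289.7 211.6] med [549.8 180.2 114.1] rect [550.2 170.1] [ 3.4 83.7] 0.9 z [ 83.4 127.5]
mid 1311 [305.4 252.4] med [550.3  -8.  124. ] rect [554.3 -13.5] [ 93.6 102.8] 2.6 z [109.  126.8]
mid 65 [270.8 257.1] med [480.4 -13.9 119.5] rect [480.4  -9.5] [ 2.4 83.2] 2.6 z [103.9 127.9]
mid 3848 [356.4 293.3] med [ 632.  -115.    91.9] rect [614.8 -83.2] [ 81.1 269.2] 88.2 z [ 45.4 126.8]
```

Request:
carry_out(deltas=[2.34,-5.03,0.2,0,0,-8.75,0.72,2.34,-5.03,0.2,0,0,-8.75,0.72,2.34,-5.03,0.2,0,0,-8.75,0.72,2.34,-5.03,0.2,0,0,-8.75,0.72,2.34,-5.03,0.2,0,0,-8.75,0.72,2.34,-5.03,0.2,0,0,-8.75,0.72,2.34,-5.03,0.2,0,0,0,0.72,-0.49,-4.84,0,0,0,-8.8,0.72,-0.49,-4.84,0,0,0,0,0.72,-0.49,-4.84,0,0,0,0,0.72,-0.49,-4.84,0,0,0,0,0.72,0,0,0,0,0,0,0.72], newtons=15)

```text
time: 1.6
eef_pos: [460.0, 103.1, 243.8]
ee_rot: [[-0.044, 0.999, -0.0], [0.999, 0.044, -0.001], [-0.001, -0.001, -1.0]]
contact_force: [1.0, 1.1, 0.7]
grip_width: 26.1
gripper_force: 0.0
```

```bash
python3 - <<'E'
from h import *
c=pickle.load(open("top0.pkl","rb"));W=cloud(c)
# ledge left of timer: height along y at x=460 ; ring objects
for x in (460,560):
    m=abs(W[...,0]-x)<8
    print(x,[(y,round(float(np.median(W[...,2][m&(abs(W[...,1]-y)<5)])),0)) for y in range(240,640,20) if (m&(abs(W[...,1]-y)<5)).any()])
E
```

```text
460 [(240, -2.0), (260, -1.0), (280, -2.0), (300, 0.0), (320, -2.0), (340, 0.0), (360, -1.0), (380, 2.0), (400, 19.0), (420, 19.0), (440, 16.0), (460, -2.0), (480, -1.0), (500, -1.0), (520, 75.0), (560, -1.0), (580, -1.0), (600, -1.0), (620, -1.0)]
560 [(240, -1.0), (260, -1.0), (280, -1.0), (300, -0.0), (320, -1.0), (340, -1.0), (360, 0.0), (380, 1.0), (400, -0.0), (420, -1.0), (440, -1.0), (460, -1.0), (480, -1.0), (500, -1.0), (520, 74.0), (560, -0.0), (580, -1.0), (600, -0.0), (620, -1.0)]
```

Request:
carry_out(deltas=[-0.47,-4.73,0,0,0,0,0.72,-0.47,-4.73,0,0,0,0,0.72,-0.47,-4.73,0,0,0,0.3,0.72,0,0,0,0,0,0,0.72,0,0,-3,0,0,0,0.72,0,0,-2,0,0,0,0.72,0,0,0,0,0,0,0.72])

```text
time: 2.48
eef_pos: [446.3, -33.9, 192.5]
ee_rot: [[-0.056, 0.998, -0.003], [0.998, 0.056, -0.0], [0.0, -0.003, -1.0]]
contact_force: [-0.7, 0.1, -0.0]
grip_width: 26.2
gripper_force: 0.0
```

Request:
carry_out(deltas=[0,-0.5,-2,0,0,0,0.72,0,0,-2,0,0,0,0.72,0,0,-0.9,0,0,0,0.72,0,0,0,0,0,0,0.72,0,0,0,0,0,0,0.95,0,0,0,0,0,0,0.95,0,0,0,0,0,0,0.95])

```text
time: 3.35
eef_pos: [447.1, -40.2, 145.2]
ee_rot: [[-0.054, 0.999, 0.001], [0.999, 0.054, 0.0], [0.0, 0.001, -1.0]]
contact_force: [0.2, 1.1, 5.7]
grip_width: 9.4
gripper_force: 15.0
```

Request:
carry_out(deltas=[0.8,0.04,0,0,0,0,0.95,0.8,0.04,0,0,0,0,0.95,0.8,0.04,0,0,0,0,0.95,0.8,0.04,0,0,0,0,0.95,0.8,0.04,0,0,0,0,0.95,0.8,0.04,0,0,0,0,0.95,0.8,0.04,0,0,0,0,0.95,0.8,0.04,0,0,0,0,0.95,0.8,0.04,0,0,0,0,0.95,0,0,0,0,0,0,0.95])

```text
time: 4.6
eef_pos: [520.0, -36.7, 145.2]
ee_rot: [[-0.054, 0.999, 0.002], [0.999, 0.054, -0.0], [-0.0, 0.002, -1.0]]
contact_force: [1.8, -0.3, 5.6]
grip_width: 9.2
gripper_force: 15.0
```

Now press home gently until the reaction force shows the stop.

Request:
carry_out(deltas=[0.3,0.01,0,0,0,0,0.95,0.2,0.01,0,0,0,0,0.95,0.2,0.01,0,0,0,0,0.95,0,0,0,0,0,0,0.95])

```text
time: 5.1
eef_pos: [524.9, -36.5, 145.1]
ee_rot: [[-0.054, 0.999, -0.001], [0.999, 0.054, 0.0], [0.0, -0.001, -1.0]]
contact_force: [-3.8, 1.3, 9.9]
grip_width: 9.6
gripper_force: 15.0
```

Request:
carry_out(deltas=[0.2,0.01,0,0,0,0,0.95,0.2,0.01,0,0,0,0,0.95,0,0,0,0,0,0,0.95,0,0,0,0,0,0,0.95])

```text
time: 5.6
eef_pos: [525.0, -36.5, 144.9]
ee_rot: [[-0.054, 0.999, -0.008], [0.999, 0.054, 0.001], [0.002, -0.008, -1.0]]
contact_force: [-14.3, 0.6, 20.4]
grip_width: 9.4
gripper_force: 15.0
```

Request:
carry_out(deltas=[-0.3,0,0,0,0,0,0.72,0,0,0,0,0,0,0.72,0,0,0,0,0,0,0.72,0,0,2,0,0,0,0.72,0,0,3,0,0,0,0.72,0,0,0,0,0,0,0.72])

```text
time: 6.35
eef_pos: [527.9, -36.3, 196.2]
ee_rot: [[-0.054, 0.999, 0.004], [0.999, 0.054, 0.0], [-0.0, 0.004, -1.0]]
contact_force: [0.1, -0.3, -0.4]
grip_width: 25.3
gripper_force: 0.0
```

```bash
python3 - <<'E'
from h import *
c=cam("side"); cv2.imwrite("pics/side1.png",c["image"]); W=cloud(c);z=W[...,2];H=hsv(c)
for nm,lo,hi in(("yel",20,32),("blu",100,120)):
    m=(H[...,0]>lo)&(H[...,0]<hi)&(H[...,1]>150)&(abs(z-174)<4)&(W[...,0]<600)&(W[...,0]>400)
    P=W[m]; print(nm,m.sum(),np.median(P@np.r_[.9988,.0488,0]))
E
```

```text
yel 93 562.5666429019531
blu 233 563.7456830986578
```

Request:
carry_out(deltas=[-0.28,4.1,0,0,0,0,0.72,-0.28,4.1,0,0,0,0,0.72,-0.28,4.1,0,0,0,0,0.72,-0.28,4.1,0,0,0,0,0.72,0,0,0,0,0,0,0.72,0,0,0,0,0,0,0.72])

```text
time: 7.15
eef_pos: [515.1, 127.2, 193.8]
ee_rot: [[-0.054, 0.999, -0.001], [0.999, 0.054, -0.001], [-0.001, -0.001, -1.0]]
contact_force: [0.1, -0.9, -0.1]
grip_width: 26.0
gripper_force: 0.0
```

Request:
carry_out(deltas=[0.1,0,-2,0,0,0,0.72,0,0,-2,0,0,0,0.72,0,0,-1,0,0,0,0.72,0,0,0,0,0,0,0.72,0,0,0,0,0,0,0.95,0,0,0,0,0,0,0.95,0,0,0,0,0,0,0.95], newtons=25)

```text
time: 8.02
eef_pos: [516.8, 127.8, 145.2]
ee_rot: [[-0.054, 0.999, 0.001], [0.999, 0.054, 0.0], [0.0, 0.001, -1.0]]
contact_force: [-0.2, -1.5, 3.7]
grip_width: 9.2
gripper_force: 25.0
```

Request:
carry_out(deltas=[-0.6,-0.03,0,0,0,0,0.95,-0.8,-0.04,0,0,0,0,0.95,-1,-0.05,0,0,0,0,0.95,-1,-0.05,0,0,0,0,0.95,-1,-0.05,0,0,0,0,0.95,-1,-0.05,0,0,0,0,0.95,-1,-0.05,0,0,0,0,0.95,-1,-0.05,0,0,0,0,0.95,-1,-0.05,0,0,0,0,0.95,-1,-0.05,0,0,0,0,0.95,0,0,0,0,0,0,0.95,0,0,0,0,0,0,0.95])

```text
time: 9.52
eef_pos: [420.8, 123.1, 145.0]
ee_rot: [[-0.055, 0.998, -0.002], [0.998, 0.055, 0.0], [0.001, -0.002, -1.0]]
contact_force: [-1.9, 0.7, 13.6]
grip_width: 9.2
gripper_force: 25.0
```

Request:
carry_out(deltas=[0,0,0,0,0,0,0.72,0,0,0,0,0,0,0.72,0,0,0,0,0,0,0.72,0,0,2,0,0,0,0.72,0,0,4,0,0,0,0.72,0,0,4,0,0,0,0.72,0.67,4.82,0,0,0,10,0,0.67,4.82,0,0,0,10,0,0.67,4.82,0,0,0,10,0,0.67,4.82,0,0,0,10,0,0.67,4.82,0,0,0,10,0,0,0,0,0,0,10,0])

```text
time: 11.02
eef_pos: [455.1, 368.1, 243.7]
ee_rot: [[-0.897, 0.443, -0.001], [0.443, 0.897, 0.001], [0.001, 0.0, -1.0]]
contact_force: [-0.5, -0.8, -0.9]
grip_width: 81.7
gripper_force: 0.0
```

```bash
python3 - <<'E'
from h import *
c=cam("top"); cv2.imwrite("pics/top1.png",c["image"]); W=cloud(c);z=W[...,2];H=hsv(c)
print(ctrl.get_state()["qpos"],ctrl.get_state()["eef_pos"])
for nm,lo,hi in(("yel",20,32),("blu",100,120)):
    m=(H[...,0]>lo)&(H[...,0]<hi)&(H[...,1]>150)&(abs(z-174)<4)&(W[...,0]<600)&(W[...,0]>400)&(W[...,1]<250)
    P=W[m]; print(nm,m.sum(),np.median(P@np.r_[.9988,.0488,0]),np.median(P,0))
E
```

```text
[-48.20245194  23.75101002   5.41692431 109.91925678  -3.0082721
  46.52719744  22.8869929 ] [455.31862924 365.66043761 243.77791166]
yel 144 463.0505820870435 [460.24825134 121.30363977 172.66304087]
blu 284 563.6999109311263 [566.02253067 -42.31830363 173.11492136]
```

View pics/top1.png

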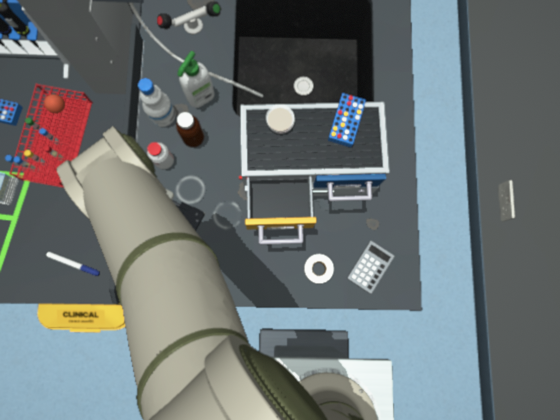

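The top view shows yellow drawer open (panel 280,222; handle 281,238), blue home (panel 349,180), roll, calculator and other items unmoved; the arm hides the timer.

Request:
carry_out(deltas=[0.28,2.3,0,0,0,9.7,0,0.28,2.3,0,0,0,9.7,0,0,0,0,0,0,9.7,0,0,0,-4,0,0,0,0,0,0,-4,0,0,0,0,0,0,-4,0,0,0,0,0,0,-4,0,0,0,0,0,0,0,0,0,0,0,0,0,0,0,0])

```text
invalid input at $.deltas: expected a multiple of 7 numbers
```

Request:
carry_out(deltas=[0.28,2.3,0,0,0,9.7,0,0.28,2.3,0,0,0,9.7,0,0,0,0,0,0,9.7,0,0,0,-4,0,0,0,0,0,0,-4,0,0,0,0,0,0,-4,0,0,0,0,0,0,-4,0,0,0,0,0,0,0,0,0,0,0])

```text
time: 12.08
eef_pos: [460.2, 408.1, 82.0]
ee_rot: [[-0.999, -0.036, -0.004], [-0.036, 0.999, -0.005], [0.004, -0.004, -1.0]]
contact_force: [-0.2, 0.5, -0.3]
grip_width: 92.8
gripper_force: 0.0
```

Request:
carry_out(deltas=[0.05,0.3,-3,0,0,0,0,0,0,-2,0,0,0,0,0,0,-1.3,0,0,0,0,0,0,-0.4,0,0,0,0,0,0,0,0,0,0,0])

```text
time: 12.7
eef_pos: [462.2, 413.0, 17.9]
ee_rot: [[-0.999, -0.038, 0.0], [-0.038, 0.999, 0.0], [-0.0, 0.0, -1.0]]
contact_force: [0.4, -1.0, -0.1]
grip_width: 93.1
gripper_force: 0.0
```

```bash
python3 - <<'E'
from h import *
c=cam("side"); cv2.imwrite("pics/side2.png",cv2.resize(c["image"][130:280,170:370],None,fx=4,fy=4))
E
```

```text
(no output)
```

View pics/side2.png

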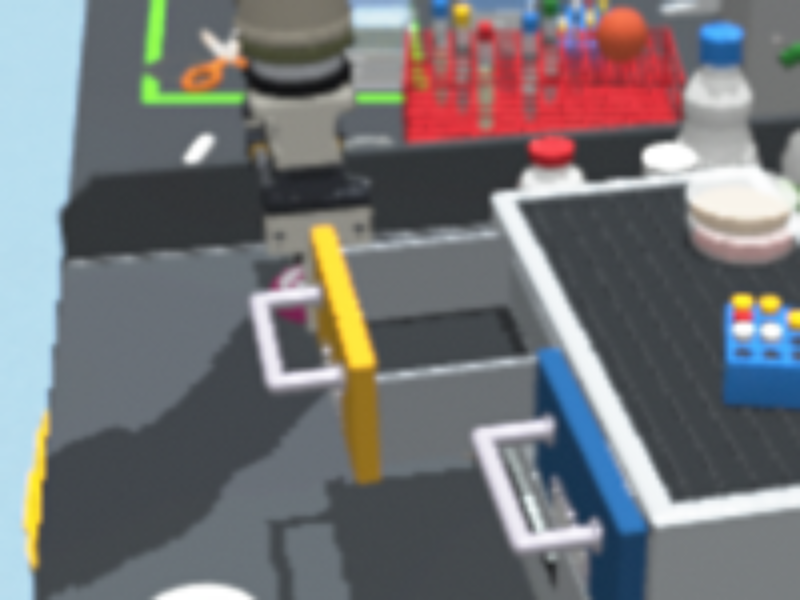

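The crop shows the gripper around the timer (290,285 in crop), the yellow drawer open (340,330) and blue home (590,440). Lower slightly and grip.

Request:
carry_out(deltas=[0,0,-0.4,0,0,0,0,0,0,0,0,0,0,0.6,0,0,0,0,0,0,0.6,0,0,0,0,0,0,0.6,0,0,0,0,0,0,0.6], newtons=15)

```text
time: 13.38
eef_pos: [462.1, 413.1, 13.7]
ee_rot: [[-0.999, -0.039, 0.0], [-0.039, 0.999, 0.0], [-0.0, 0.0, -1.0]]
contact_force: [0.3, -0.3, 0.4]
grip_width: 61.6
gripper_force: 15.0
```

Request:
carry_out(deltas=[0,0,1,0,0,0,0.6,0,0,3,0,0,0,0.6,0,0,4,0,0,0,0.6,0,0,4,0,0,0,0.6,0,0,4,0,0,0,0.6,0,0,4,0,0,0,0.6,0,0,2,0,0,0,0.6,0,0,0,0,0,0,0.6,1,-3,0,0,0,0,0.6,1,-4,0,0,0,0,0.6,1,-4,0,0,0,0,0.6,1,-4,0,0,0,0,0.6])

```text
time: 14.88
eef_pos: [501.6, 261.4, 232.4]
ee_rot: [[-0.999, -0.039, -0.001], [-0.039, 0.999, -0.001], [0.002, -0.001, -1.0]]
contact_force: [0.4, 0.4, -1.0]
grip_width: 61.5
gripper_force: 15.0
```

Request:
carry_out(deltas=[0.5,-3.5,0,0,0,0,0.6,0.5,-3.5,0,0,0,0,0.6,0.5,-3.5,0,0,0,0,0.6,0.5,-3,0,0,0,0,0.6,0,0,0,0,0,0,0.6,0,0,0,0,0,0,0.6])

```text
time: 15.62
eef_pos: [521.6, 128.6, 233.0]
ee_rot: [[-0.999, -0.039, -0.001], [-0.039, 0.999, 0.0], [0.001, 0.0, -1.0]]
contact_force: [0.6, 0.1, -0.9]
grip_width: 61.5
gripper_force: 15.0
```

```bash
python3 - <<'E'
from h import *
print(ctrl.get_state()["eef_pos"])
c=cam("side"); cv2.imwrite("pics/side3.png",cv2.resize(c["image"][100:280,170:410],None,fx=3,fy=3))
W=cloud(c);z=W[...,2];H=hsv(c)
m=(H[...,0]>20)&(H[...,0]<32)&(H[...,1]>150)&(abs(z-174)<4)&(W[...,0]<600)&(W[...,0]>400)
P=W[m]; print(m.sum(),np.median(P@np.r_[.9988,.0488,0]))
E
```

```text
[521.5761094  128.62423463 232.9780002 ]
215 467.8944821621435
```

View pics/side3.png

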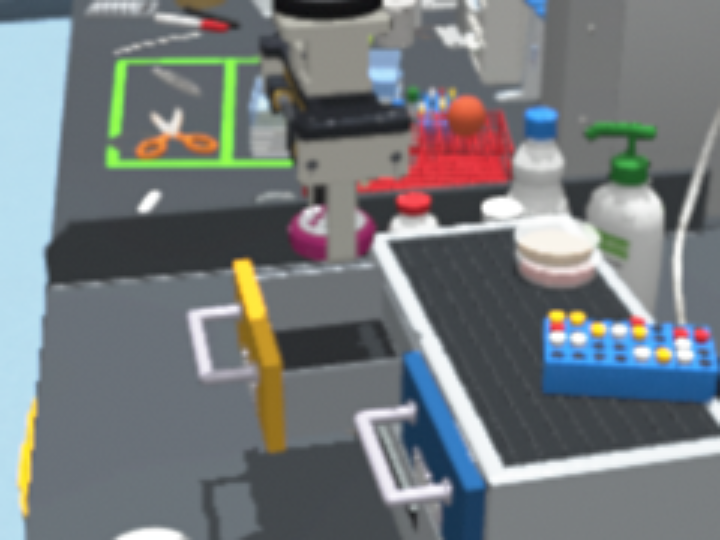

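The timer is held level at (330,232 in crop), above the yellow compartment (330,330). Lower it.

Request:
carry_out(deltas=[0,0,-3,0,0,0,0.6,0,0,-3,0,0,0,0.6,0,0,-2,0,0,0,0.6,0,0,-1.5,0,0,0,0.6,0,0,-0.8,0,0,0,0.6,0,0,-0.3,0,0,0,0.6,0,0,0,0,0,0,0.6])

```text
time: 16.55
eef_pos: [522.2, 128.2, 127.9]
ee_rot: [[-0.999, -0.039, 0.0], [-0.039, 0.999, 0.0], [-0.001, 0.0, -1.0]]
contact_force: [0.1, -0.5, -0.7]
grip_width: 61.8
gripper_force: 15.0
```

Request:
carry_out(deltas=[0,0,-0.2,0,0,0,0.6,0,0,-0.1,0,0,0,0.6,0,0,-0.1,0,0,0,0.6,0,0,0,0,0,0,0.6,0,0,0,0,0,0,0.6])

```text
time: 17.18
eef_pos: [522.0, 128.0, 123.6]
ee_rot: [[-0.999, -0.039, 0.0], [-0.039, 0.999, 0.0], [-0.0, 0.0, -1.0]]
contact_force: [0.5, 0.2, -1.1]
grip_width: 61.5
gripper_force: 15.0
```

Request:
carry_out(deltas=[0,0,-0.1,0,0,0,0.6,0,0,0,0,0,0,0.16,0,0,0,0,0,0,0.16,0,0,0,0,0,0,0.16,0,0,2,0,0,0,0.16,0,0,3,0,0,0,0.16,0,0,4,0,0,0,0.16,0,0,4,0,0,0,0.16,0,3,2,0,0,0,0.16,0,5,0,0,0,0,0.16,0,5,0,0,0,0,0.16,0,5,0,0,0,0,0.16])

```text
time: 18.68
eef_pos: [521.9, 309.5, 272.7]
ee_rot: [[-0.999, -0.038, 0.0], [-0.038, 0.999, -0.0], [-0.0, -0.0, -1.0]]
contact_force: [0.7, 1.3, -0.3]
grip_width: 78.5
gripper_force: 0.0
```

Request:
carry_out(deltas=[0,5,0,0,0,0,0.16,0,5,0,0,0,0,0.16,0,0,0,0,0,0,0.16,0,0,0,0,0,0,0.16])

```text
time: 19.18
eef_pos: [521.9, 407.3, 272.1]
ee_rot: [[-0.999, -0.039, -0.001], [-0.039, 0.999, -0.001], [0.001, -0.001, -1.0]]
contact_force: [-0.9, 0.3, -0.1]
grip_width: 77.9
gripper_force: 0.0
```

```bash
python3 - <<'E'
from h import *
for n in("top","side"):
    c=cam(n); cv2.imwrite(f"pics/{n}4.png",c["image"]); W=cloud(c);z=W[...,2];H=hsv(c)
    for nm,lo,hi in(("yel",20,32),("blu",100,120)):
        m=(H[...,0]>lo)&(H[...,0]<hi)&(H[...,1]>150)&(abs(z-174)<4)&(W[...,0]<600)&(W[...,0]>400)&(W[...,1]<250)
        P=W[m]; print(n,nm,m.sum(),np.median(P@np.r_[.9988,.0488,0]))
    m=(W[...,0]>400)&(W[...,0]<560)&(W[...,1]>60)&(W[...,1]<200)&(H[...,0]>155)&(H[...,0]<172)&(H[...,1]>100)
    for b,s,ce in blobs(m):
        P=W[b]; print("mag",s[4],ce,cv2.minAreaRect(np.float32(P[:,:2])),np.percentile(P[:,2],[5,50,95]))
    m=(abs(W[...,0]-522)<22)&(abs(W[...,1]-128)<22)&(z<150)&(z>118)
    P=W[m]; 
    if m.sum()>30: print("face plane",m.sum(),np.linalg.lstsq(np.c_[P[:,:2]-[522,128],np.ones(len(P))],P[:,2],rcond=None)[0])
E
```

```text
top yel 198 470.53583597114334
top blu 307 563.3901491390965
mag 187 [278.96256684 200.48128342] ((522.845703125, 128.3544921875), (65.05266571044922, 61.451019287109375), 22.597225189208984) [112.64774488 125.89056302 129.73916996]
face plane 344 [-1.45200781e-02 -7.22082842e-04  1.28871614e+02]
side yel 225 468.5512530660361
side blu 334 563.4285622041014
mag 29 [269.96551724 218.72413793] ((496.634521484375, 139.511962890625), (59.33626174926758, 9.86518383026123), 89.97393035888672) [110.85755565 126.13945381 128.4271751 ]
face plane 186 [ 3.89851085e-03 -2.24403302e-03  1.29041428e+02]
```

View pics/top4.png

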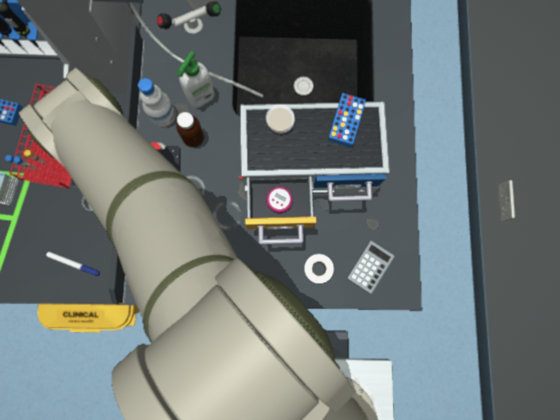

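The top view shows the timer flat in the yellow compartment at (279,200), the yellow panel open at (280,221), blue home at (349,180), and the roll and calculator unmoved. The arm is clear.

```bash
python3 -c "
from bench import hand_in
print(hand_in())"
```

```text
the job is handed in; nothing more can be done
None
```

The job is handed in: the blue drawer is home, the yellow drawer stands about 95 mm out, and the timer lies flat within a few millimetres of the centre of its front compartment; the hand-in returned no verdict, so these are my last camera measurements.

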